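# Reset the pop-up indicators of three hydraulic filters

### The job

The three hydraulic filters on the bench have been serviced and their brass pop-up clogging indicators must be reset: with closed fingertips press each brass pin gently all the way down, where it stays by itself, first on the tallest filter, then on the middle one, and last on the shortest. Only press: do not lift, tip or shift the filters, and leave everything else on the bench alone.

Things in the scene. Friction and masses are not known exactly. Their poses are not given: they have to be found in the camera images.
- tall_filter: tallest of three loose hydraulic filters: dark round bowl, diameter 72, height 110 mm, under an aluminium head 84 (x) by 72 (y) by 40 mm, head top at 150 mm. Origin: centre of underside, z up. On top, 22 mm from the axis to its -x, a collar (diameter 28, 6 mm high) with the brass pin; 22 mm to its +x a fixed steel hex plug (20 wide, 7 mm high; leave it). 0.5 to 1.2 kg.
- tall_pin_top (a point): centre of the top of the brass indicator pin of that filter, a round pin 20 mm in diameter; it moves with the pin: 172 mm above the bench with the pin fully up, 160 mm (4 mm proud of the collar) with it fully down
- tall_pin (a joint): travel of that pin in m: 0 fully up, 0.012 fully down against its stop; the collar around it is rubber-mounted and sinks with it about 1 mm per 5 N, springing back; the pin starts between 0 and 0.002, slides down under about 3 N and stays where it is left
- middle_filter: middle-height of three loose hydraulic filters: dark round bowl, diameter 72, height 70 mm, under an aluminium head 84 (x) by 72 (y) by 40 mm, head top at 110 mm. Origin: centre of underside, z up. On top, 22 mm from the axis to its -x, a collar (diameter 28, 6 mm high) with the brass pin; 22 mm to its +x a fixed steel hex plug (20 wide, 7 mm high; leave it). 0.5 to 1.2 kg.
- middle_pin_top (a point): centre of the top of the brass indicator pin of that filter, a round pin 20 mm in diameter; it moves with the pin: 132 mm above the bench with the pin fully up, 120 mm (4 mm proud of the collar) with it fully down
- middle_pin (a joint): travel of that pin in m: 0 fully up, 0.012 fully down against its stop; the collar around it is rubber-mounted and sinks with it about 1 mm per 5 N, springing back; the pin starts between 0 and 0.002, slides down under about 3 N and stays where it is left
- short_filter: shortest of three loose hydraulic filters: dark round bowl, diameter 72, height 30 mm, under an aluminium head 84 (x) by 72 (y) by 40 mm, head top at 70 mm. Origin: centre of underside, z up. On top, 22 mm from the axis to its -x, a collar (diameter 28, 6 mm high) with the brass pin; 22 mm to its +x a fixed steel hex plug (20 wide, 7 mm high; leave it). 0.5 to 1.2 kg.
- short_pin_top (a point): centre of the top of the brass indicator pin of that filter, a round pin 20 mm in diameter; it moves with the pin: 92 mm above the bench with the pin fully up, 80 mm (4 mm proud of the collar) with it fully down
- short_pin (a joint): travel of that pin in m: 0 fully up, 0.012 fully down against its stop; the collar around it is rubber-mounted and sinks with it about 1 mm per 5 N, springing back; the pin starts between 0 and 0.002, slides down under about 3 N and stays where it is left
- piston: steel piston, a grooved stepped cylinder 44 mm in diameter and 60 mm high; a loose bystander, to be left alone. Origin: centre of its underside
- gland: dark steel gland ring 46 mm in diameter, 28 mm bore, 30 mm high; a loose bystander, to be left alone. Origin: centre of its underside
- cross: cross-shaped steel piece, arms 85 mm across, 22 mm high; a loose bystander, to be left alone. Origin: centre of its underside
- wrench: steel wrench 190 mm long lying flat; a loose bystander, to be left alone. Origin: in the handle's underside
- can: grey can with a blank paper label, 60 mm in diameter, 130 mm high; a loose bystander, to be left alone. Origin: centre of its underside
- jar: small white jar with a dark lid, 64 mm in diameter, 65 mm high; a loose bystander, to be left alone. Origin: centre of its underside
- hammer: hammer 260 mm long lying flat; a loose bystander, to be left alone. Origin: in the handle's underside
There are look-alikes about, which are no part of the job. What is shaped like the tall_filter but red is not meant.

How it is judged:
By the outcome, as a careful person would: the job done as asked, in the order asked, and still so for the second after the job is handed in, with the robot touching nothing.
It also fails if it takes over 56 s, if anything falls off the work surface, if the arm or the gripper's body presses on something with over 40 N, if the wrist force passes 120 N, or if a joint passes its speed limit or range.

### The arm

A 6-joint arm with a two-finger parallel gripper is mounted at the origin on the work surface. World frame = base frame: x ahead of the robot, y to its left, z up, the work surface at z = 0. Lengths are in m, angles in rad, forces in N, time in s.
With the tool pointing down it reaches from about 0.325 to 0.9 m from the base axis. Payload 6.1 kg.
Tool frame: the origin (TCP) lies on the centre line of the jaws, within the pads' length; the fingertips stand 11 mm ahead of it and the grasp point (between the pads) lies 8 mm behind it (ctrl.tip_reach is the distance from the TCP to the fingertips, in m); x points along the fingers, y is the direction in which the jaws open and shut, and the axes are right-handed (so a half turn about x gives the same grasp; the last joint's range is limited). The gripper opens to 87 mm and grips with 3 to 60 N. Pads are 19 mm wide; open, the fingers measure 117 mm over their backs; the gripper's body (75 mm by 190 mm) begins 51 mm behind the grasp point.
Start: joints at [1.023, 0.22, 1.526, -0, 1.395, -0.126], TCP at [0.256, 0.57, 0.234] pointing down, gripper open.
Joint ranges: [-2.98, 2.98], [-0.91, 2.08], [0.09, 2.57], [-1.24, 4.39], [0.2, 2.65], [-2.68, 2.68]. Speed limits (rad/s): [2.57, 2.57, 3.01, 3.14, 3.14, 3.14].

### API

Orientations are given as a 3x3 rotation matrix whose columns are the frame's x, y, z axes.
In Python, from rig import ctrl, camera, job, search_frame, masks_of, mark_of gives the robot as it stands.
- The arm moves only by the tool step_arm, never from a script. Its argument "targets" is text: rows parted by semicolons, each of 7 numbers parted by spaces: the finger opening in cm, from 0 to 8.7, then the shift along the tool's x, y, z in cm, then the turn, a rotation vector about the tool's x, y, z in degrees. In form: grip x y z wx wy wz; .... A call has 1 to 20 rows; each row shifts and turns the commanded pose from where the row before left it, along the tool's axes as they then stand; what a row does not reach is not made up. A row lasts 1/10 s, in which the tool goes at most 50 mm and 8.59 degrees, less where a joint would pass 70% of its speed; a pose out of reach is approached as far as the arm can. A call is refused whole if a number of a shift passes 5 or a number of a turn 8.59, either way. A call with a gripper value outside its range is refused whole. The fingers move at their own pace and stop on an object; the grip force is fixed at half the most. Time passes only in rows, so rows that do not move let the fingers close. It gives the time, the measured TCP pose, the force and the opening at its end, in the units of the state.
- ctrl.observe(): the state, without advancing time (a new reading comes with each control period).
- camera(name): name is "scene" or "top" or "wrist"; returns a dict with "image" (420x560x3 uint8, red, green, blue), "camera_matrix" (3x3 intrinsics, pixels), "k1" (the pictures are not rectified: a ray, as slopes to the right and down, at radius r is drawn at 1 + k1 r^2 times it, then the intrinsics apply), "extrinsics" (4x4, takes a point from camera to world coordinates). Camera axes: x right, y down, z forward; pixel columns grow to the right and rows downward; lengths in m; the calibration is good to about 2 mm. A picture is of the moment at which its call begins. There is no depth.
- job.sign_off(): hands the job in, once; it reports no verdict.
Trained networks look in the newest picture that a camera, given by its name, has taken for a name from the list of things; names that differ only in an ending like _2 or _b are one class to them, and where a whole thing is asked for, a point or a joint stands for the part that bears it (a point fixed in the world has none). Each returns a list of dicts, best first, with "score" (0 to 1); they miss things now and then, are a little off and sometimes report something else, mostly with a low value. They report only what shows in the picture. A call takes as long as a camera call. They do not tell look-alikes from the thing itself.
- search_frame(camera, label): "centre" ([column, row] in pixels, amid what is visible of it).
- masks_of(camera, label): "mask" (420x560 bool, what is visible of it) and "centre" ([column, row] in pixels, amid what is visible of it).
- mark_of(camera, label): "centre" ([column, row] in pixels: a listed point, or the origin of a listed thing).
The state is a dict: "t": time; "q": joint angles; "qd": joint speeds; "joint_efforts": joint torques, N m; "tool_pos": TCP position; "eef_rot": TCP orientation; "ft_force": force on the tool from outside, world axes, zero at the start; "ft_torque": the same for the moment, N m; "grip_width": finger opening in m.
Only numpy, scipy, OpenCV 4.12 (cv2) and the standard library are available. Lean on these libraries where they do the work, as an engineer would, in place of code of your own. Each camera call takes 0.05 s, during which the arm holds its last target.

## Working session

There is one attempt and no reset: what is moved stays moved. The work goes in short steps, Python scripts to look and compute and a tool call to move; the robot and the scene stay as the last step left them, time stands still between calls to the robot, and variables do not carry over. Pictures are saved under pics/ and viewed, and the job is handed in when it is done.

Besides the shell and the picture viewer there is one more tool, called as a command line: name --argument value ..., lists and objects as JSON in quotes. step_arm: Moves the arm, as the interface text tells. Its arguments: {"type":"object","properties":{"targets":{"type":"string"}},"required":["targets"]}

```bash
mkdir -p pics; ls
cat > h.py <<'E'
import numpy as np, cv2
from rig import ctrl, camera, job, search_frame, masks_of, mark_of
def ray(c,px):
    K=c["camera_matrix"];d=np.array([(px[0]-K[0,2])/K[0,0],(px[1]-K[1,2])/K[1,1]])
    s=d.copy()
    for _ in range(30): s=d/(1+c["k1"]*(s@s))
    E=c["extrinsics"]; v=E[:3,:3]@np.array([s[0],s[1],1.]); return E[:3,3],v/np.linalg.norm(v)
def atz(c,px,z):
    o,v=ray(c,px); return o+v*(z-o[2])/v[2]
def proj(c,p):
    E=c["extrinsics"]; q=E[:3,:3].T@(np.array(p)-E[:3,3]); s=q[:2]/q[2]; s=s*(1+c["k1"]*(s@s)); K=c["camera_matrix"]
    return np.array([K[0,0]*s[0]+K[0,2],K[1,1]*s[1]+K[1,2]])
def save(c,n): cv2.imwrite("pics/"+n,cv2.cvtColor(c["image"],cv2.COLOR_RGB2BGR))
E
python3 - <<'E'
from h import *
np.set_printoptions(precision=4,suppress=True)
s=ctrl.observe(); print(s["t"],s["tool_pos"],s["eef_rot"],s["ft_force"],ctrl.tip_reach)
H={"tall":.171,"middle":.131,"short":.091}
for n in ["top","scene","wrist"]:
    c=camera(n); save(c,n+"0.png"); print(n,c["extrinsics"][:3,3])
    for k,z in H.items():
        for r in mark_of(n,k+"_pin_top"): print(k,r["score"],r["centre"],atz(c,r["centre"],z))
E
```

```text
pics
0.0 [0.2556 0.5697 0.2324] [[-0.001   0.4094  0.9124]
 [-0.0017  0.9124 -0.4094]
 [-1.     -0.0019 -0.0003]] [ 0.9725  0.4685 -0.2285] 0.011
top [ 0.4434 -0.012   1.4664]
tall 0.6 [366.5, 214.6] [ 0.4965 -0.2314  0.171 ]
tall 0.53 [419.0, 194.3] [ 0.559  -0.3993  0.171 ]
tall 0.52 [321.5, 238.8] [ 0.4222 -0.0895  0.171 ]
tall 0.38 [424.6, 238.3] [ 0.4202 -0.4141  0.171 ]
middle 0.62 [215.3, 220.3] [0.484  0.2511 0.131 ]
short 0.4 [211.2, 211.7] [0.5141 0.2728 0.091 ]
short 0.26 [256.1, 198.0] [0.5585 0.1219 0.091 ]
scene [ 0.3056 -0.4968  1.0725]
tall 0.6 [262.7, 236.6] [ 0.4303 -0.1056  0.171 ]
tall 0.56 [370.4, 335.5] [ 0.5507 -0.3969  0.171 ]
tall 0.51 [305.4, 270.7] [ 0.4862 -0.2185  0.171 ]
tall 0.45 [319.4, 372.3] [ 0.4243 -0.4198  0.171 ]
middle 0.5 [312.8, 192.7] [ 0.5977 -0.0247  0.131 ]
middle 0.38 [278.7, 179.0] [0.5341 0.0463 0.131 ]
short 0.4 [241.4, 130.2] [0.5094 0.2613 0.091 ]
wrist [0.1844 0.6014 0.3848]
short 0.51 [151.4, 271.9] [0.2684 0.4428 0.091 ]
```

View pics/top0.png

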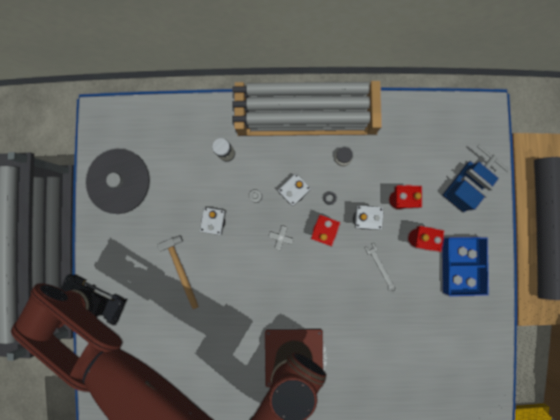

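View pics/scene0.png

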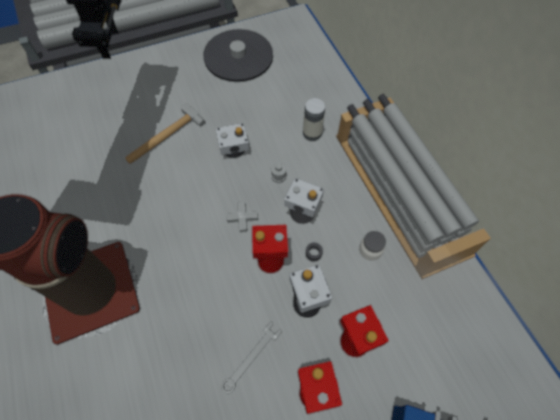

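View pics/wrist0.png

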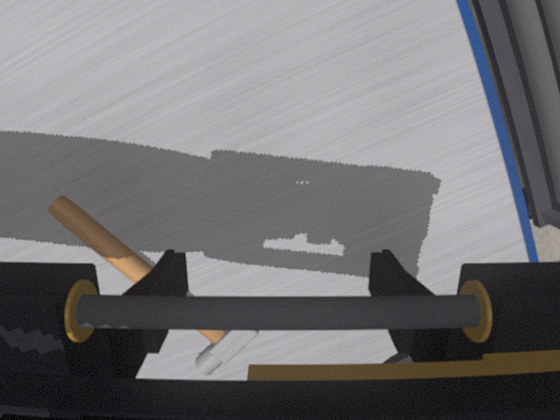

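Run:
```python
import cv2,numpy as np
a=cv2.imread("pics/top0.png");b=cv2.imread("pics/scene0.png")
f=lambda im,x,y,w=25,W=50:cv2.resize(im[y-w:y+w,x-w:x+w],(260,260),interpolation=cv2.INTER_CUBIC)
cv2.imwrite("pics/z.png",np.vstack([np.hstack([f(a,213,220),f(a,294,188),f(a,369,217)]),np.hstack([f(b,233,140),f(b,304,197),f(b,310,290)])]))
```

```text
(no output)
```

View pics/z.png

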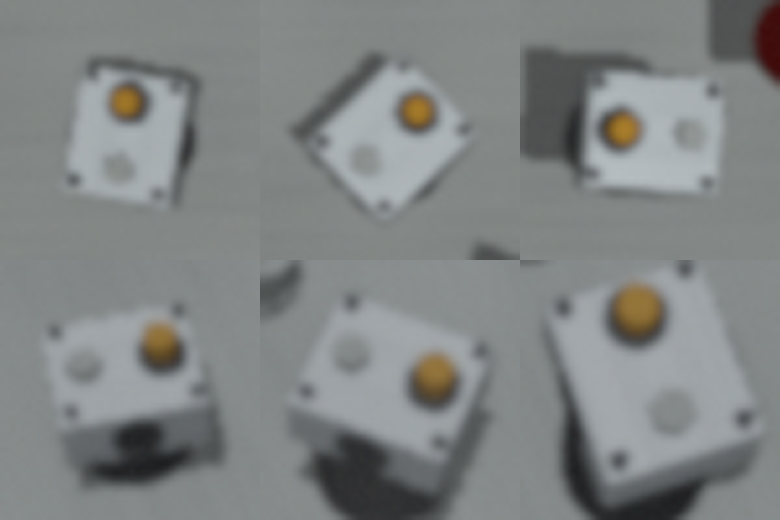

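Run:
```python
from h import *
np.set_printoptions(precision=4,suppress=True)
def blob(c,x,y,w=14):
    im=c["image"][y-w:y+w,x-w:x+w].astype(float); wt=np.clip(im[:,:,0]-im[:,:,2]-40,0,None)
    yy,xx=np.mgrid[y-w:y+w,x-w:x+w]; return np.array([(wt*xx).sum(),(wt*yy).sum()])/wt.sum()
T=camera("top");S=camera("scene")
for a,b in [((212,214),(240,132)),((299,185),(312,195)),((363,217),(307,275))]:
    p=blob(T,*a);q=blob(S,*b)
    o1,v1=ray(T,p);o2,v2=ray(S,q)
    t=np.linalg.lstsq(np.c_[v1,-v2],o2-o1,rcond=None)[0]; A=o1+t[0]*v1;B=o2+t[1]*v2
    print(p,q,(A+B)/2,np.linalg.norm(A-B))
    for z in (.171,.131,.091): print('  ',z,atz(T,p,z)[:2],atz(S,q,z)[:2])
print(T["camera_matrix"][0,0],S["camera_matrix"][0,0])
```

```text
[211.8228 214.1113] [238.3426 130.1206] [0.5052 0.2734 0.0795] 0.002880876800407507
   0.171 [0.5024 0.2542] [0.4855 0.2028]
   0.131 [0.5042 0.2624] [0.4935 0.2339]
   0.091 [0.506  0.2707] [0.5015 0.2649]
[298.8351 183.8949] [312.23 193.4 ] [ 0.6    -0.0204  0.1193] 0.0018746314406398003
   0.171 [ 0.5948 -0.0204] [ 0.5832 -0.046 ]
   0.131 [ 0.5995 -0.0207] [ 0.5955 -0.026 ]
   0.091 [ 0.6042 -0.0209] [ 0.6078 -0.006 ]
[363.3037 216.4203] [307.2097 273.8365] [ 0.4904 -0.223   0.1578] 0.001927926788668981
   0.171 [ 0.4908 -0.2212] [ 0.4868 -0.2267]
   0.131 [ 0.4923 -0.2277] [ 0.4949 -0.2147]
   0.091 [ 0.4938 -0.2341] [ 0.5029 -0.2027]
414.6470606909377 431.02003096430815
```

step_arm --targets "0 0 -1.5 1.5 0 0 0;0 0 -3.4 3.35 0 0 0;0 0 -3.4 3.35 0 0 0;0 0 -3.4 3.35 0 0 0;0 0 -3.4 3.35 0 0 0;0 0 -3.4 3.35 0 0 0;0 0 -3.4 3.35 0 0 0;0 0 -3.4 3.35 0 0 0;0 0 -3.4 3.35 0 0 0;0 0 -3.4 3.35 0 0 0;0 0 -3.4 3.35 0 0 0;0 0 -3.4 3.35 0 0 0;0 0 -3.4 3.35 0 0 0;0 0 -3.4 3.35 0 0 0;0 0 -3.4 3.35 0 0 0;0 0 -3.4 3.35 0 0 0;0 0 -3.4 3.35 0 0 0;0 0 -3.4 3.35 0 0 0;0 0 -3.4 3.35 0 0 0;0 0 -1.5 1.5 0 0 0"

```text
t: 2.7
tool_pos: [0.571, -0.2788, 0.2333]
eef_rot: [[0.0, 0.412, 0.911], [-0.001, 0.911, -0.412], [-1.0, -0.001, 0.001]]
ft_force: [0.1, 0.4, -0.6]
grip_width: 0.0004
```

step_arm --targets "0 0 0 0 0 0 0;0 0 0 0 0 0 0"

```text
t: 2.9
tool_pos: [0.5703, -0.2747, 0.2331]
eef_rot: [[-0.001, 0.41, 0.912], [0.001, 0.912, -0.41], [-1.0, 0.001, -0.001]]
ft_force: [0.1, 0.2, 1.5]
grip_width: 0.0008
```

```bash
cat >> h.py <<'E'
np.set_printoptions(precision=4,suppress=True)
def blobs(c):
    im=c["image"]; hsv=cv2.cvtColor(im,cv2.COLOR_RGB2HSV)
    m=((hsv[...,0]>10)&(hsv[...,0]<28)&(hsv[...,1]>110)&(hsv[...,2]>70)).astype(np.uint8)
    n,l,st,ce=cv2.connectedComponentsWithStats(m); return [(st[i],ce[i]) for i in range(1,n) if st[i][4]>150]
E
cat > w.py <<'E'
from h import *
import sys
k,name=sys.argv[1],sys.argv[2]; z={"tall":.171,"middle":.131,"short":.091}[k]
s=ctrl.observe(); print(s["t"],s["tool_pos"],s["grip_width"],s["ft_force"],s["q"]);print(s["eef_rot"])
for n in sys.argv[3:]:
    c=camera(n); save(c,n+name+".png")
    for st,ce in blobs(c): print(n,"blob",st,ce,atz(c,ce,z))
    for r in mark_of(n,k+"_pin_top"): print(n,"mark",r["score"],r["centre"],atz(c,r["centre"],z))
E
python3 w.py tall 1 wrist
```

```text
2.9 [ 0.5703 -0.2747  0.2331] 0.0007819532775207735 [0.0585 0.1673 1.4574] [-0.5736  0.2404  1.5038  0.0004  1.3985 -1.7217]
[[-0.0007  0.4103  0.912 ]
 [ 0.0009  0.912  -0.4103]
 [-1.      0.0005 -0.001 ]]
wrist blob [284  53  35  37 946] [301.2643  70.8531] [ 0.4892 -0.225   0.171 ]
wrist blob [ 81 265  38  30 861] [ 99.6725 280.5203] [ 0.5513 -0.3931  0.171 ]
wrist blob [255 282   7  64 320] [257.7594 314.1062] [ 0.6145 -0.3099  0.171 ]
wrist blob [294 282   8  64 314] [297.8917 314.6975] [ 0.6257 -0.2863  0.171 ]
wrist blob [  44  356  393   25 6690] [258.2469 369.4187] [ 0.6545 -0.3285  0.171 ]
wrist mark 0.75 [301.4, 71.7] [ 0.4896 -0.2252  0.171 ]
wrist mark 0.69 [95.1, 288.5] [ 0.555  -0.3991  0.171 ]
```

View pics/wrist1.png

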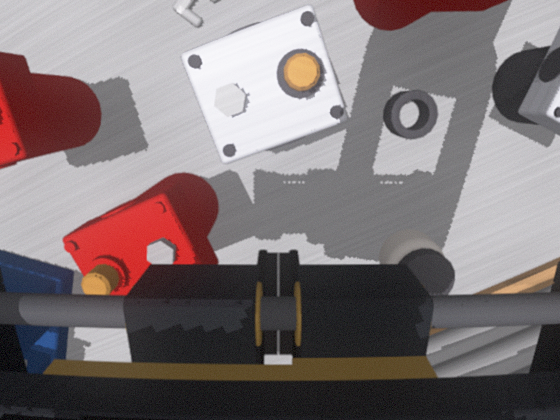

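step_arm --targets "0 0 0.3 -2.4 0 0 0;0 0 0.6 -4.6 0 0 0;0 0 0.34 -2.44 0 0 0;0 2 0 0 0 0 0;0 1.8 0 0 0 0 0;0 0 0 0 0 0 0;0 0 0 0 0 0 0;0 0 0 0 0 0 0"

```text
t: 3.8
tool_pos: [0.4902, -0.2246, 0.1969]
eef_rot: [[0.002, 0.409, 0.913], [-0.001, 0.913, -0.409], [-1.0, -0.0, 0.002]]
ft_force: [0.3, 0.8, 0.3]
grip_width: 0.0006
```

```bash
python3 w.py tall 2 wrist scene
```

```text
3.8 [ 0.4902 -0.2246  0.1969] 0.000618337570862091 [0.278  0.7656 0.3001] [-0.576   0.0435  1.7919  0.      1.3044 -1.7257]
[[ 0.0016  0.4088  0.9126]
 [-0.001   0.9126 -0.4088]
 [-1.     -0.0003  0.0019]]
wrist blob [ 444   11   54   48 1941] [471.1324  35.2741] [ 0.4267 -0.1013  0.171 ]
wrist blob [261 232  35  21 539] [278.3302 242.9239] [ 0.4818 -0.2216  0.171 ]
wrist blob [255 282   8  64 330] [257.8091 314.3303] [ 0.5151 -0.2487  0.171 ]
wrist blob [294 282   8  64 332] [297.8946 313.8795] [ 0.5237 -0.2288  0.171 ]
wrist blob [  44  356  392   25 6856] [256.5677 369.4754] [ 0.548 -0.265  0.171]
wrist mark 0.69 [276.0, 261.2] [ 0.4905 -0.2268  0.171 ]
wrist mark 0.69 [478.1, 31.9] [ 0.4265 -0.0977  0.171 ]
scene mark 0.57 [260.1, 235.6] [ 0.4257 -0.1009  0.171 ]
scene mark 0.43 [319.0, 369.9] [ 0.4255 -0.4155  0.171 ]
scene mark 0.4 [373.0, 334.1] [ 0.557  -0.3965  0.171 ]
```

View pics/wrist2.png

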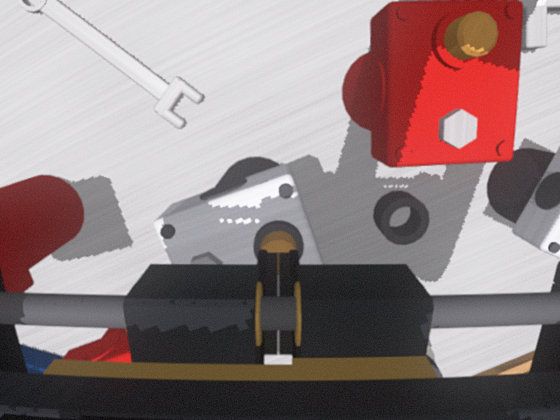

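View pics/scene2.png

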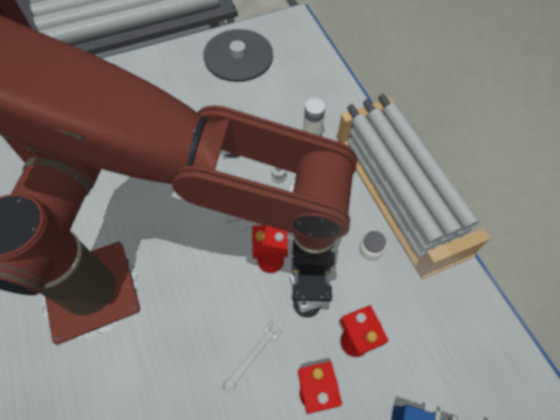

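step_arm --targets "0 0.6 0 0 0 0 0;0 0.5 0 0 0 0 0;0 0.1 0 0 0 0 0;0 0.1 0 0 0 0 0;0 0.1 0 0 0 0 0;0 0.1 0 0 0 0 0;0 0.1 0 0 0 0 0;0 0.1 0 0 0 0 0;0 0.1 0 0 0 0 0"

```text
t: 4.9
tool_pos: [0.4895, -0.2247, 0.1775]
eef_rot: [[0.0, 0.409, 0.912], [-0.0, 0.912, -0.409], [-1.0, -0.0, 0.0]]
ft_force: [-1.6, 0.5, 3.7]
grip_width: 0.0004
```

step_arm --targets "0 0.1 0 0 0 0 0;0 0.1 0 0 0 0 0;0 0.1 0 0 0 0 0;0 0.1 0 0 0 0 0;0 0.1 0 0 0 0 0;0 0.1 0 0 0 0 0"

```text
t: 5.5
tool_pos: [0.4895, -0.2247, 0.1714]
eef_rot: [[-0.0, 0.409, 0.912], [-0.0, 0.912, -0.409], [-1.0, -0.0, -0.0]]
ft_force: [-2.3, 1.1, 2.9]
grip_width: 0.0004
```

step_arm --targets "0 0.1 0 0 0 0 0;0 0 0 0 0 0 0"

```text
t: 5.7
tool_pos: [0.4895, -0.2247, 0.1706]
eef_rot: [[0.0, 0.409, 0.912], [-0.0, 0.912, -0.409], [-1.0, -0.0, 0.0]]
ft_force: [-1.0, 1.3, 4.2]
grip_width: 0.0
```

step_arm --targets "0 0.1 0 0 0 0 0;0 0 0 0 0 0 0"

```text
t: 5.9
tool_pos: [0.4897, -0.2248, 0.17]
eef_rot: [[0.0, 0.409, 0.912], [-0.0, 0.912, -0.409], [-1.0, -0.0, 0.0]]
ft_force: [-2.5, 1.6, 5.1]
grip_width: 0.0006
```

step_arm --targets "0 0.1 0 0 0 0 0;0 0 0 0 0 0 0"

```text
t: 6.1
tool_pos: [0.4899, -0.2248, 0.1695]
eef_rot: [[0.001, 0.409, 0.912], [-0.001, 0.912, -0.409], [-1.0, -0.0, 0.001]]
ft_force: [-2.9, 3.3, 9.4]
grip_width: 0.0002
```

step_arm --targets "0 0.1 0 0 0 0 0;0 0 0 0 0 0 0;0 0 0 0 0 0 0"

```text
t: 6.4
tool_pos: [0.4902, -0.2249, 0.1692]
eef_rot: [[0.002, 0.409, 0.912], [-0.001, 0.912, -0.409], [-1.0, -0.0, 0.002]]
ft_force: [-4.5, 2.4, 11.3]
grip_width: 0.0005
```

step_arm --targets "0 -1 0 0 0 0 0;0 -2.2 0 0 0 0 0;0 -3.2 0 0 0 0 0;0 0 -0.3 2.4 0 0 0;0 0 -0.6 4.6 0 0 0;0 0 -0.34 2.44 0 0 0;0 0 0 0 0 0 0;0 0 0 0 0 0 0"

```text
t: 7.2
tool_pos: [0.5704, -0.2746, 0.2306]
eef_rot: [[-0.001, 0.409, 0.912], [0.001, 0.912, -0.409], [-1.0, 0.0, -0.001]]
ft_force: [0.4, -0.2, 0.6]
grip_width: 0.0005
```

```bash
python3 w.py tall 3 wrist
python3 - <<'E'
from h import *
c=camera("wrist")
for z in (.172,.16): print(z,proj(c,(.4892,-.225,z)))
E
```

```text
7.2 [ 0.5704 -0.2746  0.2306] 0.0004998772366029787 [ 0.3896 -0.168   0.6333] [-0.5732  0.2423  1.5061  0.      1.3945 -1.7221]
[[-0.0012  0.4095  0.9123]
 [ 0.0008  0.9123 -0.4095]
 [-1.      0.0003 -0.0014]]
wrist blob [284  56  33  34 849] [300.2497  71.9906] [ 0.4896 -0.2259  0.171 ]
wrist blob [ 79 266  38  29 842] [ 98.1128 281.3824] [ 0.551  -0.3926  0.171 ]
wrist blob [255 282   7  64 311] [257.7106 314.5756] [ 0.6136 -0.3092  0.171 ]
wrist blob [294 282   8  64 321] [297.9252 314.6324] [ 0.6243 -0.2856  0.171 ]
wrist blob [  44  356  393   25 6669] [258.3602 369.4315] [ 0.6529 -0.3273  0.171 ]
wrist mark 0.88 [298.2, 73.6] [ 0.49   -0.2273  0.171 ]
0.172 [301.2439  71.5097]
0.16 [299.9571  73.1758]
```

View pics/wrist3.png

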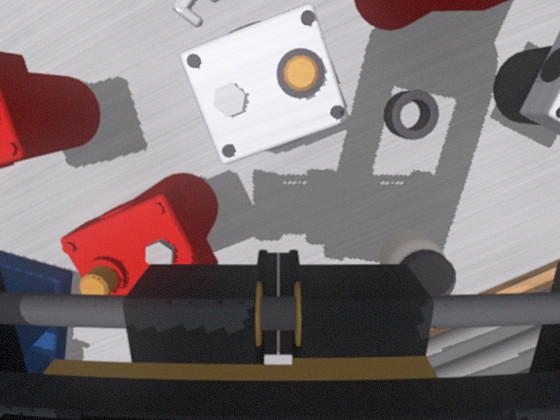

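step_arm --targets "0 0 2.4 0 0 0 0;0 0 4.7 0 0 0 0;0 0 4.7 0 0 0 0;0 0 4.7 0 0 0 0;0 0 4.5 0 0 0 0;0 0 2.4 -0.3 0 0 0;0 0 0 0 0 0 0;0 0 0 0 0 0 0;0 0 0 0 0 0 0"

```text
t: 8.25
tool_pos: [0.6631, -0.061, 0.2318]
eef_rot: [[0.0, 0.41, 0.912], [-0.001, 0.912, -0.41], [-1.0, -0.001, 0.0]]
ft_force: [0.0, -0.1, 0.4]
grip_width: 0.0007
```

```bash
python3 w.py middle 4 wrist
```

```text
8.25 [ 0.6631 -0.061   0.2318] 0.0006506932989536877 [ 0.0205 -0.0623  0.4035] [-0.2098  0.3181  1.412  -0.0006  1.4113 -1.3578]
[[ 0.      0.4102  0.912 ]
 [-0.0006  0.912  -0.4102]
 [-1.     -0.0005  0.0003]]
wrist blob [255 282   7  64 317] [257.7413 314.6404] [ 0.7288 -0.1087  0.131 ]
wrist blob [294 282   8  64 318] [297.9151 314.4371] [ 0.7414 -0.0804  0.131 ]
wrist blob [  45  356  391   25 6550] [261.6747 369.5008] [ 0.7769 -0.1279  0.131 ]
wrist mark 0.87 [293.5, 106.5] [ 0.5987 -0.0217  0.131 ]
```

View pics/wrist4.png

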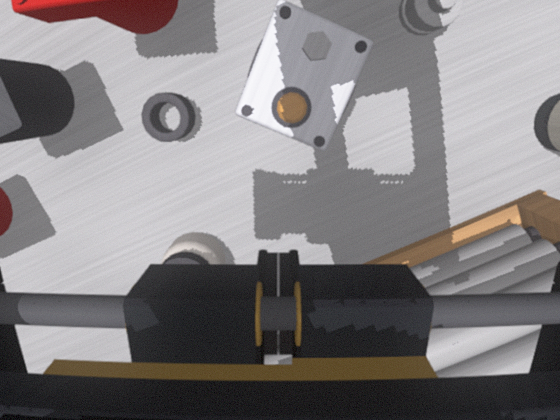

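step_arm --targets "0 0 0.2 -2 0 0 0;0 0 0.45 -3.5 0 0 0;0 0 0.2 -2 0 0 0;0 2 0 0 0 0 0;0 3.5 0 0 0 0 0;0 2 0 0 0 0 0;0 0.5 0 0 0 0 0;0 0 0 0 0 0 0;0 0 0 0 0 0 0"

```text
t: 9.25
tool_pos: [0.5996, -0.0222, 0.1531]
eef_rot: [[0.002, 0.41, 0.912], [-0.0, 0.912, -0.41], [-1.0, 0.001, 0.002]]
ft_force: [0.8, 0.4, -0.3]
grip_width: 0.0004
```

```bash
python3 w.py middle 5 wrist
```

```text
9.25 [ 0.5996 -0.0222  0.1531] 0.00037346839784468966 [ 0.7892  0.3906 -0.3446] [-0.1683  0.2281  1.6733 -0.      1.2381 -1.3165]
[[ 0.0022  0.4101  0.912 ]
 [-0.0004  0.912  -0.4101]
 [-1.      0.0005  0.0021]]
wrist blob [261 235  34  18 394] [277.868  244.6421] [ 0.5906 -0.0191  0.131 ]
wrist blob [255 282   7  64 333] [257.7357 314.6787] [ 0.6226 -0.0452  0.131 ]
wrist blob [294 282   8  64 330] [297.9061 313.8576] [ 0.6309 -0.0256  0.131 ]
wrist blob [  45  356  392   25 6648] [264.1522 369.5606] [ 0.6563 -0.0572  0.131 ]
wrist mark 0.76 [279.3, 263.7] [ 0.6003 -0.0226  0.131 ]
```

View pics/wrist5.png

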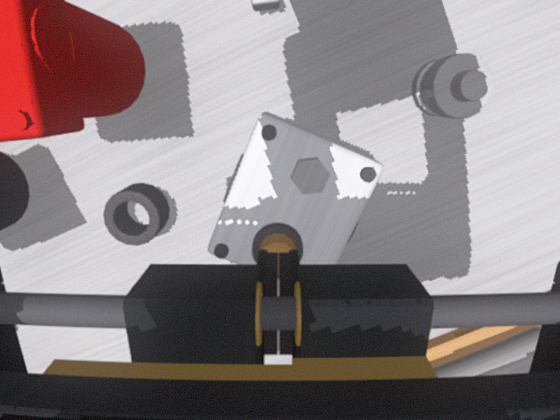

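step_arm --targets "0 0.5 0 0 0 0 0;0 0.2 0 0 0 0 0;0 0.1 0 0 0 0 0;0 0.1 0 0 0 0 0;0 0.1 0 0 0 0 0;0 0.1 0 0 0 0 0;0 0.1 0 0 0 0 0;0 0.1 0 0 0 0 0;0 0.1 0 0 0 0 0;0 0.1 0 0 0 0 0;0 0.1 0 0 0 0 0;0 0.1 0 0 0 0 0;0 0.1 0 0 0 0 0"

```text
t: 10.65
tool_pos: [0.5987, -0.0215, 0.1335]
eef_rot: [[-0.0, 0.409, 0.912], [0.0, 0.912, -0.409], [-1.0, 0.0, -0.0]]
ft_force: [-1.0, -0.1, 3.1]
grip_width: 0.0004
```

step_arm --targets "0 0.1 0 0 0 0 0;0 0.1 0 0 0 0 0;0 0 0 0 0 0 0"

```text
t: 10.95
tool_pos: [0.5986, -0.0215, 0.1313]
eef_rot: [[-0.0, 0.409, 0.912], [0.0, 0.912, -0.409], [-1.0, 0.0, -0.0]]
ft_force: [-1.8, 0.3, 2.7]
grip_width: 0.0004
```

step_arm --targets "0 0.1 0 0 0 0 0;0 0.1 0 0 0 0 0;0 0 0 0 0 0 0"

```text
t: 11.25
tool_pos: [0.599, -0.0216, 0.1301]
eef_rot: [[0.001, 0.409, 0.912], [-0.0, 0.912, -0.409], [-1.0, 0.0, 0.001]]
ft_force: [-2.7, 0.4, 5.3]
grip_width: 0.0003
```

step_arm --targets "0 0.1 0 0 0 0 0;0 0 0 0 0 0 0;0 0 0 0 0 0 0"

```text
t: 11.55
tool_pos: [0.5993, -0.0217, 0.1297]
eef_rot: [[0.001, 0.409, 0.912], [-0.0, 0.912, -0.409], [-1.0, 0.0, 0.002]]
ft_force: [-3.3, 0.3, 8.1]
grip_width: 0.0006
```

step_arm --targets "0 0.1 0 0 0 0 0;0 0 0 0 0 0 0;0 0 0 0 0 0 0"

```text
t: 11.85
tool_pos: [0.5996, -0.0218, 0.1293]
eef_rot: [[0.002, 0.409, 0.912], [-0.001, 0.912, -0.409], [-1.0, 0.0, 0.002]]
ft_force: [-3.6, -0.2, 10.1]
grip_width: 0.0006
```

step_arm --targets "0 -1 0 0 0 0 0;0 -3.5 0 0 0 0 0;0 -4 0 0 0 0 0;0 -2 0 0 0 0 0;0 0 1.8 -1.1 0 0 0;0 0 3.6 -2.1 0 0 0;0 0 3.6 -2.1 0 0 0;0 0 3.6 -2.1 0 0 0;0 0 3.6 -2.2 0 0 0;0 0 3.6 -2.2 0 0 0;0 0 2 -1.2 0 0 0;0 0 0 0 0 0 0;0 0 0 0 0 0 0;0 0 0 0 0 0 0"

```text
t: 13.25
tool_pos: [0.5696, 0.2296, 0.2324]
eef_rot: [[0.0, 0.41, 0.912], [-0.001, 0.912, -0.41], [-1.0, -0.0, 0.0]]
ft_force: [-0.1, -0.0, 0.7]
grip_width: 0.0004
```

```bash
python3 w.py short 6 wrist
```

```text
13.25 [0.5696 0.2296 0.2324] 0.0004277697017986463 [-0.1234 -0.0248  0.7042] [ 0.2551  0.1956  1.5574 -0.0005  1.3887 -0.8929]
[[ 0.      0.4102  0.912 ]
 [-0.0006  0.912  -0.4102]
 [-1.     -0.0005  0.0002]]
wrist blob [281  92  24  25 472] [292.2669 103.8305] [0.5041 0.2701 0.091 ]
wrist blob [255 282   7  64 308] [257.6786 314.8864] [0.6575 0.1691 0.091 ]
wrist blob [294 282   8  64 336] [297.8899 313.2857] [0.6708 0.2025 0.091 ]
wrist blob [ 23 342  21  19 312] [ 32.9583 350.8686] [ 0.608  -0.0513  0.091 ]
wrist blob [  45  356  391   25 6501] [261.4284 369.4799] [0.7131 0.1466 0.091 ]
wrist mark 0.56 [290.5, 101.3] [0.5019 0.2697 0.091 ]
```

View pics/wrist6.png

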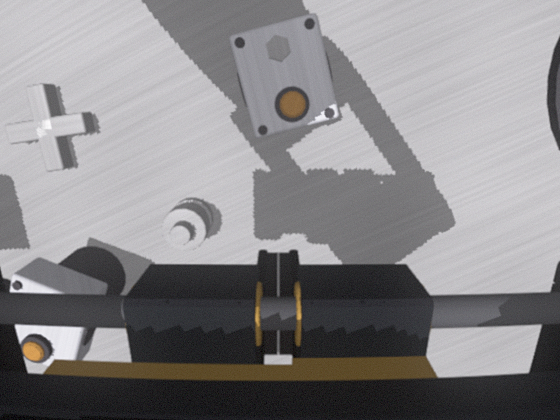

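step_arm --targets "0 0 0.25 -2 0 0 0;0 0 0.5 -3.6 0 0 0;0 0 0.25 -2 0 0 0;0 2.5 0 0 0 0 0;0 4 0 0 0 0 0;0 3 0 0 0 0 0;0 2 0 0 0 0 0;0 0.4 0 0 0 0 0;0 0 0 0 0 0 0;0 0 0 0 0 0 0"

```text
t: 14.35
tool_pos: [0.5053, 0.271, 0.1152]
eef_rot: [[0.002, 0.41, 0.912], [0.001, 0.912, -0.41], [-1.0, 0.002, 0.002]]
ft_force: [0.7, 1.0, 1.0]
grip_width: 0.0002
```

```bash
python3 w.py short 7 wrist
```

```text
14.35 [0.5053 0.271  0.1152] 0.00016128803254944756 [0.7413 0.9904 0.9628] [ 0.3549  0.2103  1.7713 -0.0001  1.1574 -0.7938]
[[ 0.0024  0.4096  0.9122]
 [ 0.0008  0.9122 -0.4096]
 [-1.      0.0017  0.0019]]
wrist blob [260 233  34  21 492] [276.6179 243.5874] [0.4963 0.2735 0.091 ]
wrist blob [255 282   7  64 331] [257.7281 314.1934] [0.5291 0.2475 0.091 ]
wrist blob [294 282   8  64 345] [297.8638 312.9536] [0.5373 0.2674 0.091 ]
wrist blob [  44  356  392   25 6603] [260.018  369.5316] [0.5626 0.2331 0.091 ]
wrist mark 0.75 [277.2, 261.0] [0.5051 0.2698 0.091 ]
```

View pics/wrist7.png

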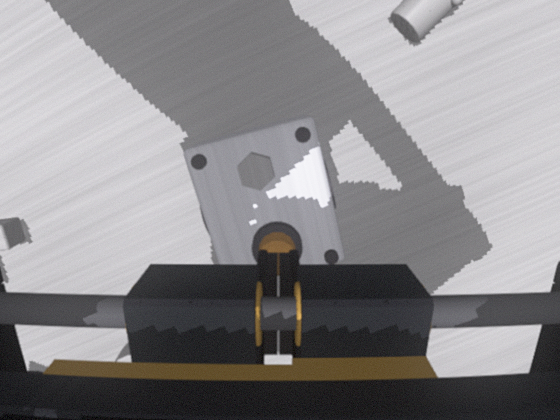

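step_arm --targets "0 0.5 0 0 0 0 0;0 0.3 0 0 0 0 0;0 0.1 0 0 0 0 0;0 0.1 0 0 0 0 0;0 0.1 0 0 0 0 0;0 0.1 0 0 0 0 0;0 0.1 0 0 0 0 0;0 0.1 0 0 0 0 0;0 0.1 0 0 0 0 0;0 0.1 0 0 0 0 0;0 0.1 0 0 0 0 0;0 0.1 0 0 0 0 0;0 0.1 0 0 0 0 0;0 0.1 0 0 0 0 0;0 0 0 0 0 0 0"

```text
t: 15.95
tool_pos: [0.5041, 0.2709, 0.0934]
eef_rot: [[0.0, 0.409, 0.912], [0.0, 0.912, -0.409], [-1.0, 0.0, -0.0]]
ft_force: [-0.7, -1.0, 2.2]
grip_width: 0.0002
```

step_arm --targets "0 0.1 0 0 0 0 0;0 0.1 0 0 0 0 0;0 0 0 0 0 0 0"

```text
t: 16.25
tool_pos: [0.5041, 0.2709, 0.0914]
eef_rot: [[0.0, 0.409, 0.912], [0.0, 0.912, -0.409], [-1.0, 0.0, 0.0]]
ft_force: [-0.8, -0.1, 2.4]
grip_width: 0.0003
```

step_arm --targets "0 0.1 0 0 0 0 0;0 0.1 0 0 0 0 0;0 0 0 0 0 0 0"

```text
t: 16.55
tool_pos: [0.5042, 0.2709, 0.09]
eef_rot: [[0.0, 0.409, 0.912], [0.0, 0.912, -0.409], [-1.0, 0.0, 0.0]]
ft_force: [-1.5, -0.5, 6.0]
grip_width: 0.0005
```

step_arm --targets "0 0.1 0 0 0 0 0;0 0 0 0 0 0 0;0 0 0 0 0 0 0"

```text
t: 16.85
tool_pos: [0.5044, 0.271, 0.0895]
eef_rot: [[0.001, 0.409, 0.912], [0.0, 0.912, -0.409], [-1.0, 0.0, 0.001]]
ft_force: [-3.5, -2.0, 9.1]
grip_width: 0.0005
```

step_arm --targets "0 0.1 0 0 0 0 0;0 0 0 0 0 0 0;0 0 0 0 0 0 0"

```text
t: 17.15
tool_pos: [0.5047, 0.271, 0.089]
eef_rot: [[0.001, 0.409, 0.912], [0.0, 0.912, -0.409], [-1.0, 0.001, 0.001]]
ft_force: [-4.4, -2.5, 9.9]
grip_width: 0.001
```

step_arm --targets "0 -1 0 0 0 0 0;0 -3.5 0 0 0 0 0;0 -4 0 0 0 0 0;0 -4 0 0 0 0 0;0 -2 0 0 0 0 0;0 0 1 -2 0 0 0;0 0 2 -4 0 0 0;0 0 2 -4 0 0 0;0 0 2 -4 0 0 0;0 0 2 -4 0 0 0;0 0 2 -4 0 0 0;0 0 2 -4 0 0 0;0 0 2 -4 0 0 0;0 0 1 -2 0 0 0;0 0 0 0 0 0 0;0 0 0 0 0 0 0"

```text
t: 18.75
tool_pos: [0.2774, 0.5478, 0.2321]
eef_rot: [[0.0, 0.408, 0.913], [-0.001, 0.913, -0.408], [-1.0, -0.001, 0.0]]
ft_force: [0.4, 0.1, -0.4]
grip_width: 0.0004
```

Run:
```python
from h import *
def blob(c,x,y,w=14):
    im=c["image"][y-w:y+w,x-w:x+w].astype(float); wt=np.clip(im[:,:,0]-im[:,:,2]-40,0,None)
    yy,xx=np.mgrid[y-w:y+w,x-w:x+w]; return np.array([(wt*xx).sum(),(wt*yy).sum()])/wt.sum()
T=camera("top");S=camera("scene");save(S,"scene9.png");save(T,"top9.png")
for a,b in [((212,214),(240,132)),((299,185),(312,195)),((363,217),(307,275))]:
    p=blob(T,*a);q=blob(S,*b)
    o1,v1=ray(T,p);o2,v2=ray(S,q)
    t=np.linalg.lstsq(np.c_[v1,-v2],o2-o1,rcond=None)[0]; A=o1+t[0]*v1;B=o2+t[1]*v2
    print(p,q,(A+B)/2)
s=ctrl.observe();print(s["t"],s["ft_force"])
a=cv2.imread("pics/scene0.png")[100:340,180:400];b=cv2.imread("pics/scene9.png")[100:340,180:400]
cv2.imwrite("pics/cmp.png",cv2.resize(np.hstack([a,b]),(792,432)))
```

```text
[212.0983 214.1975] [238.6231 131.7372] [0.5054 0.2741 0.0711]
[298.8253 184.1263] [311.9879 194.884 ] [ 0.6    -0.0204  0.1117]
[362.9746 216.5309] [306.9914 274.9115] [ 0.4903 -0.2231  0.151 ]
18.85 [ 0.6421 -0.5695 -0.6179]
```

View pics/cmp.png

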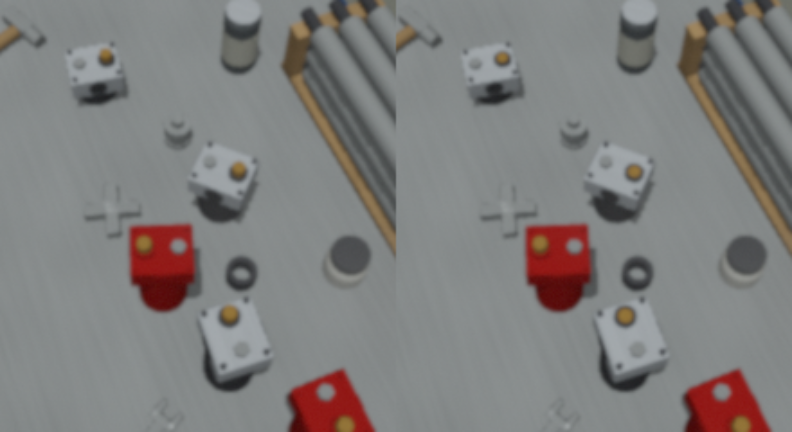

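View pics/top9.png

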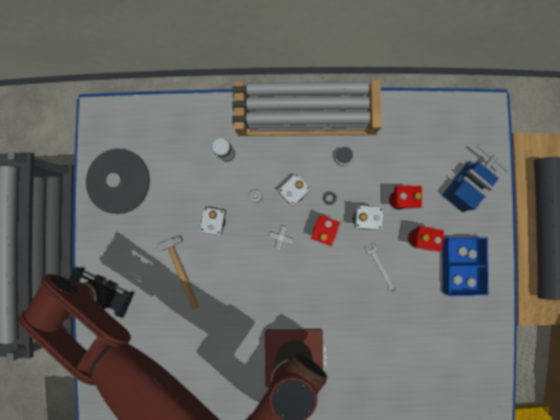

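```bash
python3 -c "
from rig import job
print(job.sign_off())"
```

```text
the job is handed in; nothing more can be done
None
```

I pressed the brass pins with closed fingertips in the order asked (tall, middle, short) and handed the job in at about 19 s. The arm is clear of everything.

- **Pressing:** Each pin slid down under about 3 N. The force then rose to 10–11 N at the stop, with the fingertips at 158, 118 and 78 mm. That matches fully down plus the expected 2 mm of collar sink.
- **Camera check afterwards:** Comparing before and after pictures, all three pins look lower and the filters and other items look unmoved.
- **One disagreement:** The camera-measured drop was only 7–8 mm, against 10–12 mm of travel. I put this down to the colour blobs including the pin's side when it was up. My evidence that the pins are fully down is therefore the force and height readings, not the pictures.

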